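# Start the dust extractor from its switch boxes

## Task

Start the dust extractor from the three battery switch boxes that stand on the bench: with your fingertips gently press the flat round button fully home to wake it, and after that press the oblong bar button fully home to start it; both stay in by themselves. Leave the boxes standing where they are, do not grasp or lift anything, do not touch the box with the mushroom-shaped stop button, and do not disturb the other things on the bench. Finish with the hand withdrawn.

Things in the scene. Friction and masses are not known exactly. Their poses are not given: they have to be found in the camera images.
- wake_box: Wake box: a loose, battery-powered grey plastic switch box, 84 x 84 mm and 40 mm high, 0.6 kg, standing on the bench on rubber feet. Origin at the centre of its underside, z up. On its top, in the middle, is a flat, round, black push button, 36 mm across, whose top stands 14 mm above the box (54 mm above the bench) when out.
- wake_button_top (a point): Centre of the top face of the flat round button of the wake box; it moves with the button.
- wake_button (a joint): Travel of the round wake button: 0 = fully out, 0.010 m = fully home at its stop. It slides straight down into the box against a steady drag of about 4 N, has no spring, and stays where it is left.
- start_box: Start box: a loose, battery-powered grey plastic switch box, 84 x 84 mm and 40 mm high, 0.6 kg, standing on the bench on rubber feet. Origin at the centre of its underside, z up. On its top, in the middle, is an oblong black push button, 54 mm long along the box's x and 26 mm wide along its y, whose flat top stands 14 mm above the box (54 mm above the bench) when out.
- start_button_top (a point): Centre of the top face of the oblong button of the start box; it moves with the button.
- start_button (a joint): Travel of the oblong start button: 0 = fully out, 0.010 m = fully home at its stop. It slides straight down into the box against a steady drag of about 4 N, has no spring, and stays where it is left.
- stop_box: Stop box, to be left alone: a loose, battery-powered grey plastic switch box, 84 x 84 mm and 40 mm high, 0.6 kg, standing on the bench on rubber feet. Origin at the centre of its underside, z up. On its top, in the middle, is a black mushroom-shaped stop button, a domed head 58 mm across on a narrower stem; its top stands 32 mm above the box (72 mm above the bench). The three boxes stand roughly in a row across the bench, in any order.
- stop_button (a joint): Travel of the mushroom stop button, which must stay out: 0 = fully out, 0.010 m = fully home at its stop. It slides straight down into the box against a steady drag of about 4 N, has no spring, and stays where it is left.
- wax_tin: Bystander: flat round tin, 68 mm across, 26 mm high, loose on the bench behind the boxes. Origin at the centre of its underside.
- tape_measure: Bystander: tape measure, 32 x 76 mm and 58 mm high, loose on the bench behind the boxes. Origin at the centre of its underside.
- spoon_blank: Bystander: rough wooden spoon, 47 x 231 x 16 mm, lying loose across the front of the bench, nearer the robot than the boxes. Origin at the centre of its underside; its length is along its own y.
Not all that is in view belongs to the job. Leave any green look-alike of the wake_box alone.

How it is judged (in metres and radians):
On the way, in this order (a step that is already met when the one before it is completed fails the run):
1. the round wake button is pressed home while the oblong one is still out (value of joint wake_button above 0.007 m and value of joint start_button below 0.003 m), for 0.1 s.
2. then the oblong start button is pressed home (value of joint start_button above 0.007 m), for 0.1 s.
At the end, for the whole second after the job is handed in: The round wake button and the oblong start button are both in by more than 7 of their 10 mm, the mushroom button is out (less than 3 mm in), the three boxes stand level and at rest within 15 mm of where they stood, and the tin, tape measure and spoon are within 10 mm of where they were (value of joint each of wake_button, start_button above 0.007 m and value of joint stop_button below 0.003 m and distance of each of wake_box, start_box, stop_box from where it was at the start of the episode below 0.015 m and angle between each of wake_box, start_box, stop_box's own z axis and vertical below 0.1 rad and linear speed of each of wake_box, start_box, stop_box below 0.02 m/s and distance of each of wax_tin, tape_measure, spoon_blank from where it was at the start of the episode below 0.01 m); the robot touches nothing.
It fails at once if the oblong start button goes in (over 3 mm) before the round wake button is in (7 mm) (value of joint start_button above 0.003 m and value of joint wake_button below 0.007 m).
It fails at once if the stop box or its mushroom button is touched (over 0.5 N) or its button goes in 3 mm (contact force between any of the fingers, the arm and stop_box above 0.5 N or value of joint stop_button above 0.003 m).
It fails at once if a switch box is pressed hard, with more than 40 N (contact force between any of the fingers, the arm and wake_box above 40 N or contact force between any of the fingers, the arm and start_box above 40 N).
It fails at once if a switch box is pushed more than 15 mm, lifted more than 10 mm or tipped (distance of any of wake_box, start_box, stop_box from where it was at the start of the episode above 0.015 m or height (world z) of any of wake_box, start_box, stop_box above 0.01 m or angle between any of wake_box, start_box, stop_box's own z axis and vertical above 0.2 rad).
It fails at once if the tin, tape measure or spoon is moved more than 10 mm (distance of any of wax_tin, tape_measure, spoon_blank from where it was at the start of the episode above 0.01 m).
It also fails if it takes over 42 s, if anything falls off the work surface, if the arm or the gripper's body presses on something with over 40 N, if the wrist force passes 120 N, or if a joint passes its speed limit or range.

## Robot

A 6-joint arm with a two-finger parallel gripper is mounted at the origin on a cart in front of the work surface, level with it; the furniture and walls round the work are solid. World frame = base frame: x ahead of the robot, y to its left, z up, the work surface at z = 0. Lengths are in mm, angles in rad, forces in N, time in s.
With the tool pointing down it reaches from about 275 to 750 mm from the base axis. Payload 10.2 kg.
Tool frame: the origin (TCP) lies between the finger pads; the fingertips stand 17 mm ahead of it and the grasp point (between the pads) lies 2 mm behind it; z points along the fingers, y is the line along which they close (so a half turn about z gives the same grasp; the last joint's range is limited). The gripper opens to 85 mm and grips with 20 to 120 N. Pads are 22 mm wide; open, the fingers measure 114 mm over their backs; the gripper's body (76 mm by 85 mm) begins 54 mm behind the grasp point. The pads swing forward as they close: fully open they stand 13 mm farther back than shut.
Start: joints at [0.938, 0.313, 1.498, -0, 1.331, -0.223], TCP at [209.187, 481.531, 248.294] pointing down, gripper open.
Joint ranges: [-2.94, 2.94], [-0.97, 2.17], [0.19, 2.56], [-1.23, 4.37], [0.02, 3.11], [-2.88, 2.88]. Speed limits (rad/s): [2.39, 2.39, 3.01, 3.14, 3.14, 3.14].

## Interface

Orientations are given as a unit quaternion [w, x, y, z].
In Python, from rig import * gives the robot as it stands.
- The arm moves only by the tool step_arm, never from a script. Its argument "commands" is text: rows parted by semicolons, each of 7 numbers parted by spaces: the opening, from 0 (shut) to 1 (fully open), then the shift along the tool's x, y, z in cm, then the turn, a rotation vector about the tool's x, y, z in rad. In form: hand x y z rx ry rz; .... A call has 1 to 20 rows; each row is the pose to reach, as a shift and turn from the pose commanded when the call began, along the tool's axes at that moment; what a row does not reach only later rows make up. A row lasts 1/12 s, in which the tool goes at most 41.7 mm and 7.16 degrees, less where a joint would pass 70% of its speed; a pose out of reach is approached as far as the arm can. A call with a gripper value outside its range is refused whole. The fingers move at their own pace and stop on an object; "newtons" is the grip in N (left out, the last holds). Time passes only in rows, so rows that repeat a pose let the fingers close. It gives the time, the measured TCP pose, the force, the opening and the grip force at its end, in the units of the state.
- sense(): the state, without advancing time (a new reading comes with each control period).
- capture(name): name is "scene" or "top"; returns the picture (400x640x3 uint8, red, green, blue); there is no depth.
- camera_model(name): a dict with "mtx" (3x3 intrinsics, pixels), "k1" (the pictures are not rectified: a ray, as slopes to the right and down, at radius r is drawn at 1 + k1 r^2 times it, then the intrinsics apply), "eye" and "rotation" of the camera in the world. Camera axes: x right, y down, z forward; pixel columns grow to the right and rows downward; lengths in mm; the calibration is good to about 2 mm. A picture is of the moment at which its call begins. camera_model takes no time and is no camera call.
- finish_job(): hands the job in; it is judged then, once.
Trained networks look in the newest picture that a camera, given by its name, has taken for a name from the list of things; names that differ only in an ending like _2 or _b are one class to them, and where a whole thing is asked for, a point or a joint stands for the part that bears it (a point fixed in the world has none). Each returns a list of dicts, best first, with "score" (0 to 1); they miss things now and then, are a little off and sometimes report something else, mostly with a low value. They report only what shows in the picture. A call takes as long as a camera call. They do not tell look-alikes from the thing itself.
- search_frame(camera, label): "rect" ([centre column, centre row, width, height] in pixels, round what is visible of it).
- trace(camera, label): "mask" (400x640 bool, what is visible of it) and "rect" ([centre column, centre row, width, height] in pixels, round what is visible of it).
- spot_point(camera, label): "xy" ([column, row] in pixels: a listed point, or the origin of a listed thing).
The state is a dict: "time_s": time; "joints": joint angles; "dq": joint speeds; "tau": joint torques, N m; "eef_pos": TCP position; "ee_rot": TCP orientation; "force": force on the tool from outside, world axes, zero at the start; "wrist_torque": the same for the moment, N m; "grip_width": opening from 0.0 (shut) to 1.0 (fully open); "grip_force": force on a finger pad.
Only numpy, scipy, OpenCV 4.12 (cv2) and the standard library are available. Lean on these libraries where they do the work, as an engineer would, in place of code of your own. Each camera call takes 0.05 s, during which the arm holds its last target. There are 200 camera calls.

## Working session

There is one attempt and no reset: what is moved stays moved. The work goes in short steps, Python scripts to look and compute and a tool call to move; the robot and the scene stay as the last step left them, time stands still between calls to the robot, and variables do not carry over. Pictures are saved under pics/ and viewed, at most 10 in all, crops included, and the job is handed in when it is done.

Besides the shell and the picture viewer there is one more tool, called after "Call:" as a command line: name --argument value ..., lists and objects as JSON in quotes. step_arm: Moves the arm, as the interface text tells. Its arguments: {"type":"object","properties":{"commands":{"type":"string"},"newtons":{"type":"number"}},"required":["commands"]}

```bash
mkdir -p pics; cat > h.py <<'E'
from rig import *
import numpy as np, cv2
def ray(cam,px):
    m=camera_model(cam);K=np.array(m["mtx"],float);k=m["k1"]
    d=np.array([(px[0]-K[0,2])/K[0,0],(px[1]-K[1,2])/K[1,1]])
    u=d.copy()
    for _ in range(30): u=d/(1+k*(u@u))
    return np.array(m["eye"],float),np.array(m["rotation"],float)@np.array([u[0],u[1],1])
def at_z(cam,px,z):
    e,r=ray(cam,px);return e+r*(z-e[2])/r[2]
E
python3 - <<'E'
from h import *
for c in("scene","top"):
    im=capture(c);cv2.imwrite(f"pics/{c}0.png",im[:,:,::-1])
    print(c,camera_model(c)["eye"])
    for l,z in(("wake_button_top",54),("start_button_top",54),("wake_box",0),("start_box",0),("stop_box",0),("tape_measure",0),("wax_tin",0),("spoon_blank",0)):
        for d in spot_point(c,l)[:3]: print(l,round(d["score"],2),np.round(d["xy"]),np.round(at_z(c,d["xy"],z)))
s=sense();print(s["time_s"],s["eef_pos"],s["ee_rot"],s["force"])
E
```

```text
scene [-250.58613313 -648.0215287   796.26940762]Traceback (most recent call last):
  File "<stdin>", line 6, in <module>
  File "h.py", line 10, in at_z
    e,r=ray(cam,px);return e+r*(z-e[2])/r[2]
        ~~~^^^^^^^^
  File "h.py", line 8, in ray
    return np.array(m["eye"],float),np.array(m["rotation"],float)@np.array([u[0],u[1],1])
                                    ~~~~~~~~~~~~~~~~~~~~~~~~~~~~~^~~~~~~~~~~~~~~~~~~~~~~~
ValueError: matmul: Input operand 1 has a mismatch in its core dimension 0, with gufunc signature (n?,k),(k,m?)->(n?,m?) (size 3 is different from 4)
```

View pics/scene0.png

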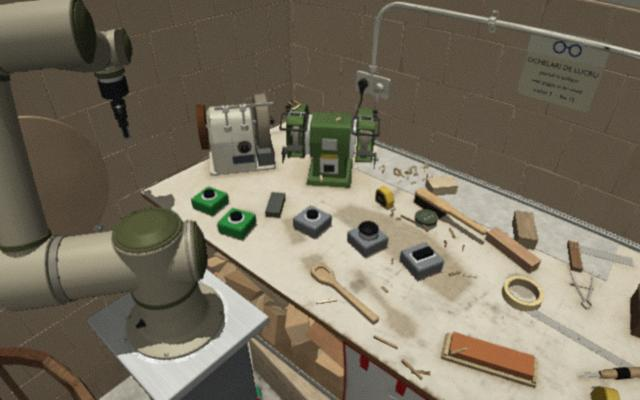

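The scene picture shows the grey boxes: round button at (312,218), mushroom at (368,232) in the middle, oblong at (422,257). There are green look-alikes at (210,200) and (237,222), and the spoon is near (345,290). The camera's rotation is a quaternion, so I'll fix the helper.

```bash
sed -i 's/np.array(m\["rotation"\],float)@/Rotation.from_quat(m["rotation"],scalar_first=True).as_matrix()@/; 2a from scipy.spatial.transform import Rotation' h.py
python3 - <<'E'
from h import *
for c in("scene","top"):
    im=capture(c);cv2.imwrite(f"pics/{c}0.png",im[:,:,::-1])
    print(c,camera_model(c)["eye"])
    for l,z in(("wake_button_top",54),("start_button_top",54),("wake_box",0),("start_box",0),("stop_box",0),("tape_measure",0),("wax_tin",0),("spoon_blank",0)):
        for d in spot_point(c,l)[:3]: print(l,round(d["score"],2),np.round(d["xy"]),np.round(at_z(c,d["xy"],z)))
s=sense();print(s["time_s"],s["eef_pos"],s["ee_rot"],s["force"])
E
```

```text
scene [-250.58613313 -648.0215287   796.26940762]
wake_button_top 0.68 [310. 216.] [448. -28.  54.]
wake_button_top 0.64 [236. 213.] [317. 141.  54.]
wake_button_top 0.57 [206. 189.] [334. 303.  54.]
start_button_top 0.66 [422. 252.] [ 525. -347.   54.]
wake_box 0.65 [314. 226.] [468. -22.   0.]
wake_box 0.64 [213. 207.] [329. 274.   0.]
wake_box 0.56 [238. 228.] [313. 136.   0.]
start_box 0.7 [419. 266.] [ 528. -347.    0.]
stop_box 0.8 [368. 243.] [ 513. -188.    0.]
tape_measure 0.64 [381. 206.] [ 682. -118.    0.]
wax_tin 0.6 [427. 224.] [ 700. -275.    0.]
spoon_blank 0.85 [347. 293.] [ 325. -257.    0.]
top [ 260.09526793  -44.68091824 1292.92390823]
wake_button_top 0.75 [304. 218.] [467. -27.  54.]
wake_button_top 0.71 [177. 275.] [336. 290.  54.]
wake_button_top 0.63 [235. 285.] [309. 145.  54.]
start_button_top 0.47 [428. 185.] [ 541. -345.   54.]
wake_box 0.83 [303. 221.] [468. -26.   0.]
wake_box 0.77 [183. 280.] [327. 288.   0.]
wake_box 0.59 [244. 284.] [311. 130.   0.]
start_box 0.64 [425. 198.] [ 519. -348.    0.]
stop_box 0.82 [363. 208.] [ 499. -183.    0.]
tape_measure 0.88 [337. 139.] [ 689. -123.    0.]
wax_tin 0.98 [389. 129.] [ 711. -266.   -0.]
wax_tin 0.65 [336. 135.] [ 699. -122.    0.]
spoon_blank 0.85 [390. 278.] [ 314. -241.    0.]
1.0 [209.18809969 481.53577825 248.31679544] [5.61331846e-06 2.03470310e-01 9.79081116e-01 1.50718139e-05] [-0.0107085   0.77804258  0.83057156]
```

View pics/top0.png

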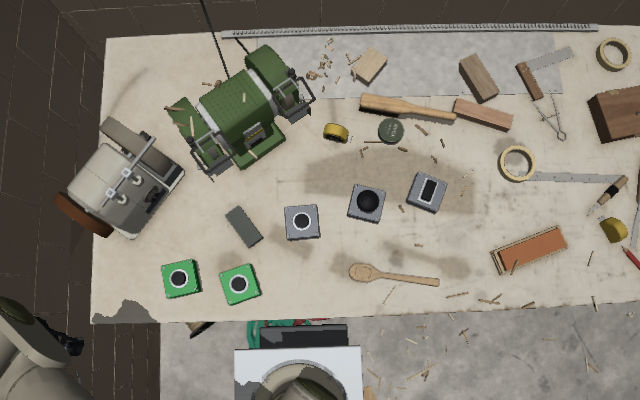

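The top view agrees: wake button near (302,222), mushroom (368,201), oblong (428,189), green boxes at (180,278) and (239,284). Next I'll refine the button centres by segmenting the dark blobs.

```bash
python3 - <<'E'
from h import *
out=[]
for c,pts in(("top",((302,222),(428,189))),("scene",((311,217),(422,257)))):
    im=cv2.imread(f"pics/{c}0.png");g=im.max(2)
    for p in pts:
        x,y=p;w=g[y-14:y+15,x-14:x+15]
        n,L,st,ce=cv2.connectedComponentsWithStats((w<50).astype(np.uint8))
        i=1+np.argmax(st[1:,4]);q=ce[i]+[x-14,y-14]
        cnt=cv2.findContours((L==i).astype(np.uint8),0,1)[0][0]
        print(c,p,st[i],q.round(1),at_z(c,q,54).round(1),at_z(c,q,47).round(1))
        r=cv2.minAreaRect(cnt);b=cv2.boxPoints(r)+[x-14,y-14]
        print(np.round([at_z(c,k,54)[:2] for k in b]).tolist())
        out.append(cv2.resize(im[y-25:y+25,x-30:x+30],(390,290),interpolation=cv2.INTER_CUBIC))
cv2.imwrite("pics/crops.png",np.vstack([np.hstack(out[:2]),np.hstack(out[2:])]))
E
```

```text
top (302, 222) [  7   6  14  13 105] [302.1 219. ] [465.3 -23.5  54. ] [466.5 -23.4  47. ]
[[460.0, -2.0], [484.0, -14.0], [469.0, -44.0], [445.0, -32.0]]
top (428, 189) [  7   5  15  21 191] [428.3 190.1] [ 527.2 -345.1   54. ] [ 528.7 -346.8   47. ]
[[508.0, -323.0], [556.0, -345.0], [547.0, -367.0], [499.0, -345.0]]
scene (311, 217) [10  7 11  9 80] [312.  213.8] [457.  -26.2  54. ] [463.6 -20.3  47. ]
[[461.0, -4.0], [480.0, -25.0], [452.0, -50.0], [433.0, -28.0]]
scene (422, 257) [  5   4  20  13 160] [422.5 252.9] [ 522.2 -349.2   54. ] [ 529.5 -346.4   47. ]
[[507.0, -327.0], [561.0, -351.0], [538.0, -372.0], [485.0, -348.0]]
```

View pics/crops.png

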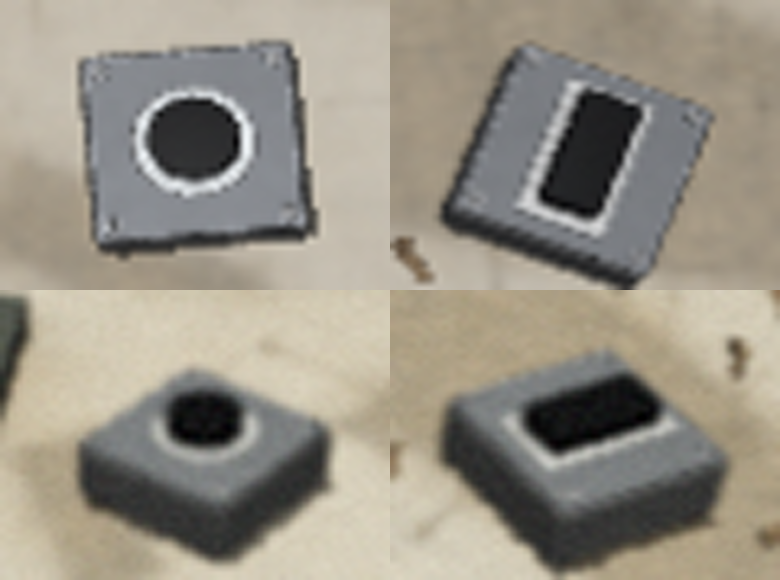

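The crops show the round and oblong buttons clearly. Their top centres come out near (464,-23) and (528,-346), and the tool's x already lies along the oblong bar. I'll move above the wake button with the fingers shut.

Call:
step_arm --commands "0 -43.5 -36.1 0 0 0 0;0 -43.5 -36.1 0 0 0 0;0 -43.5 -36.1 0 0 0 0;0 -43.5 -36.1 0 0 0 0;0 -43.5 -36.1 0 0 0 0;0 -43.5 -36.1 0 0 0 0;0 -43.5 -36.1 0 0 0 0;0 -43.5 -36.1 0 0 0 0;0 -43.5 -36.1 0 0 0 0;0 -43.5 -36.1 0 0 0 0;0 -43.5 -36.1 0 0 0 0;0 -43.5 -36.1 0 0 0 0;0 -43.5 -36.1 0 0 0 0;0 -43.5 -36.1 0 0 0 0;0 -43.5 -36.1 0 0 0 0;0 -43.5 -36.1 0 0 0 0;0 -43.5 -36.1 4 0 0 0;0 -43.5 -36.1 8 0 0 0;0 -43.5 -36.1 12 0 0 0;0 -43.5 -36.1 14 0 0 0" --newtons 20

```text
time_s: 2.67
eef_pos: [462.0, -21.1, 104.8]
ee_rot: [-0.003, 0.203, 0.979, 0.0]
force: [0.0, 0.7, -0.3]
grip_width: -0.001
grip_force: 0.0
```

```bash
python3 - <<'E'
from h import *
o=[]
for c,(x,y) in(("top",(302,215)),("scene",(312,210))):
    im=capture(c)[:,:,::-1];o.append(cv2.resize(im[y-40:y+40,x-40:x+40],(400,400),interpolation=cv2.INTER_CUBIC))
cv2.imwrite("pics/h1.png",np.hstack(o))
s=sense();print(s["time_s"],s["eef_pos"],s["force"])
E
```

```text
2.7667 [462.30527055 -21.30948371 105.87983186] [-0.73367813 -0.12512238  0.68539012]
```

View pics/h1.png

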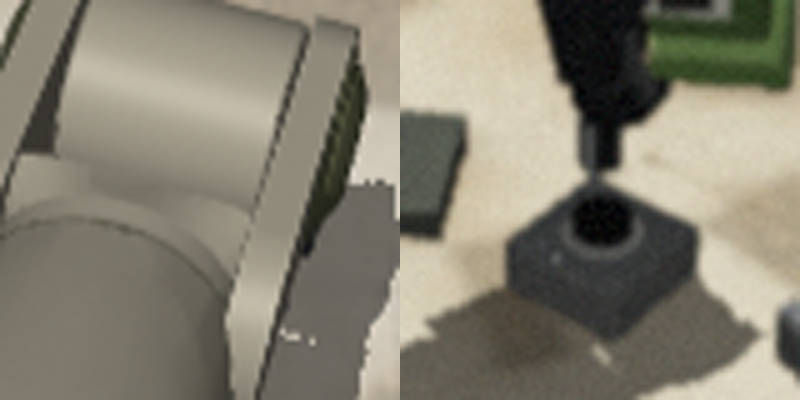

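The hand is over the round button: the tip is at about crop (600,170), straight above the button at (602,215). I'll descend slowly, watching the force.

Call:
step_arm --commands "0 0 0 1 0 0 0;0 0 0 2 0 0 0;0 0 0 3 0 0 0;0 0 0 3.4 0 0 0;0 0 0 3.6 0 0 0;0 0 0 3.8 0 0 0;0 0 0 3.9 0 0 0;0 0 0 4 0 0 0;0 0 0 4 0 0 0"

```text
time_s: 3.52
eef_pos: [464.9, -22.8, 68.9]
ee_rot: [0.001, 0.204, 0.979, 0.0]
force: [2.1, 1.4, 3.2]
grip_width: -0.001
grip_force: 2.0
```

Contact, at about the button's drag force. I'll press on gently.

Call:
step_arm --commands "0 0 0 0.1 0 0 0;0 0 0 0.2 0 0 0;0 0 0 0.3 0 0 0;0 0 0 0.4 0 0 0;0 0 0 0.45 0 0 0;0 0 0 0.5 0 0 0;0 0 0 0.55 0 0 0;0 0 0 0.6 0 0 0;0 0 0 0.6 0 0 0;0 0 0 0.6 0 0 0"

```text
time_s: 4.35
eef_pos: [464.3, -23.0, 62.3]
ee_rot: [0.0, 0.203, 0.979, -0.0]
force: [2.7, -1.0, 3.0]
grip_width: 0.002
grip_force: 1.6
```

Call:
step_arm --commands "0 0 0 0.05 0 0 0;0 0 0 0.1 0 0 0;0 0 0 0.15 0 0 0;0 0 0 0.2 0 0 0;0 0 0 0.2 0 0 0;0 0 0 0.2 0 0 0"

```text
time_s: 4.85
eef_pos: [464.3, -23.0, 60.4]
ee_rot: [0.0, 0.203, 0.979, -0.0]
force: [1.2, -0.4, 6.7]
grip_width: 0.0
grip_force: 3.2
```

Call:
step_arm --commands "0 0 0 0.05 0 0 0;0 0 0 0.1 0 0 0;0 0 0 0.1 0 0 0;0 0 0 0.1 0 0 0"

```text
time_s: 5.18
eef_pos: [464.4, -23.0, 59.8]
ee_rot: [0.0, 0.203, 0.979, -0.0]
force: [0.2, -0.8, 11.2]
grip_width: 0.002
grip_force: 6.0
```

The force is rising with almost no more travel, so the button is home. I'll lift, cross high over the stop box and hover above the oblong bar.

Call:
step_arm --commands "0 0 0 -3 0 0 0;0 0 0 -6 0 0 0;0 0 0 -10 0 0 0;0 0 0 -13 0 0 0;0 0 0 -14 0 0 0;0 -18.7 -27.1 -14 0 0 0;0 -18.7 -27.1 -14 0 0 0;0 -18.7 -27.1 -14 0 0 0;0 -18.7 -27.1 -14 0 0 0;0 -18.7 -27.1 -14 0 0 0;0 -18.7 -27.1 -14 0 0 0;0 -18.7 -27.1 -14 0 0 0;0 -18.7 -27.1 -14 0 0 0;0 -18.7 -27.1 -14 0 0 0;0 -18.7 -27.1 -14 0 0 0;0 -18.7 -27.1 -14 0 0 0;0 -18.7 -27.1 -11 0 0 0;0 -18.7 -27.1 -8 0 0 0;0 -18.7 -27.1 -5 0 0 0;0 -18.7 -27.1 -5 0 0 0"

```text
time_s: 6.85
eef_pos: [525.8, -342.4, 103.7]
ee_rot: [-0.005, 0.203, 0.979, 0.003]
force: [-0.7, 1.0, -0.6]
grip_width: -0.002
grip_force: 0.0
```

```bash
python3 - <<'E'
from h import *
o=[]
for c,(x,y) in(("top",(302,222)),("scene",(312,213)),("scene",(422,245))):
    im=capture(c)[:,:,::-1];o.append(cv2.resize(im[y-33:y+33,x-33:x+33],(266,266),interpolation=cv2.INTER_CUBIC))
cv2.imwrite("pics/h2.png",np.hstack(o))
s=sense();print(s["time_s"],s["eef_pos"],s["force"])
E
```

```text
7.0 [ 528.53557345 -345.57460236  111.26792022] [-0.70617631  0.43735184  0.55964884]
```

View pics/h2.png

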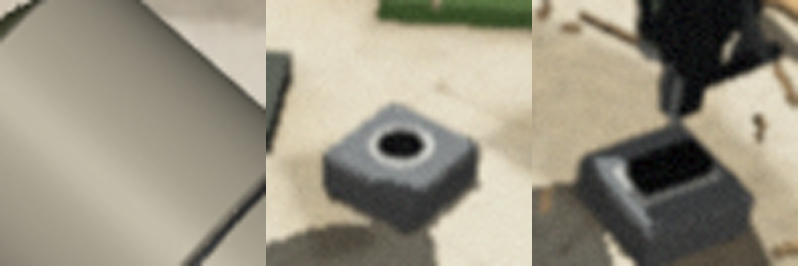

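The middle crop shows the wake button sunk in, at (400,145). The right crop shows the tip above the oblong bar, tip at (680,115) and bar at (670,165). Now I'll press the bar.

Call:
step_arm --commands "0 0 0 1 0 0 0;0 0 0 2 0 0 0;0 0 0 3 0 0 0;0 0 0 3.5 0 0 0;0 0 0 3.7 0 0 0;0 0 0 3.9 0 0 0;0 0 0 4 0 0 0;0 0 0 4.1 0 0 0;0 0 0 4.2 0 0 0;0 0 0 4.3 0 0 0;0 0 0 4.4 0 0 0;0 0 0 4.4 0 0 0"

```text
time_s: 8.0
eef_pos: [528.0, -346.0, 65.2]
ee_rot: [0.0, 0.203, 0.979, -0.0]
force: [-0.8, 1.1, 1.2]
grip_width: -0.001
grip_force: 0.8
```

Call:
step_arm --commands "0 0 0 0.1 0 0 0;0 0 0 0.2 0 0 0;0 0 0 0.3 0 0 0;0 0 0 0.4 0 0 0;0 0 0 0.5 0 0 0;0 0 0 0.55 0 0 0;0 0 0 0.6 0 0 0;0 0 0 0.6 0 0 0;0 0 0 0.6 0 0 0"

```text
time_s: 8.75
eef_pos: [528.0, -346.1, 60.2]
ee_rot: [0.0, 0.203, 0.979, -0.0]
force: [-3.3, 2.7, 10.6]
grip_width: -0.003
grip_force: 5.2
```

The bar is at its stop too (10.6 N). I'll withdraw.

Call:
step_arm --commands "0 0 0 -3 0 0 0;0 0 0 -6 0 0 0;0 0 0 -10 0 0 0;0 0 0 -14 0 0 0;0 0 0 -18 0 0 0;0 0 0 -20 0 0 0;0 0 0 -20 0 0 0;0 10 0 -20 0 0 0;0 15 0 -20 0 0 0;0 15 15 -20 0 0 0;0 15 15 -20 0 0 0;0 15 15 -20 0 0 0;0 15 15 -20 0 0 0;0 15 15 -20 0 0 0;0 15 15 -20 0 0 0;0 15 15 -20 0 0 0;0 15 15 -20 0 0 0;0 15 15 -20 0 0 0"

```text
time_s: 10.25
eef_pos: [450.1, -149.6, 258.8]
ee_rot: [-0.0, 0.204, 0.979, 0.0]
force: [-0.1, 0.1, -0.2]
grip_width: -0.001
grip_force: 0.0
```

```bash
python3 - <<'E'
from h import *
im=capture("scene")[:,:,::-1]
cv2.imwrite("pics/h3.png",cv2.resize(im[170:320,270:470],(800,600),interpolation=cv2.INTER_CUBIC))
s=sense();print(s["time_s"],s["eef_pos"],s["force"])
E
```

```text
10.3 [ 450.04139922 -149.59583567  258.8795396 ] [-0.69350772  0.48538536 -0.02080451]
```

View pics/h3.png

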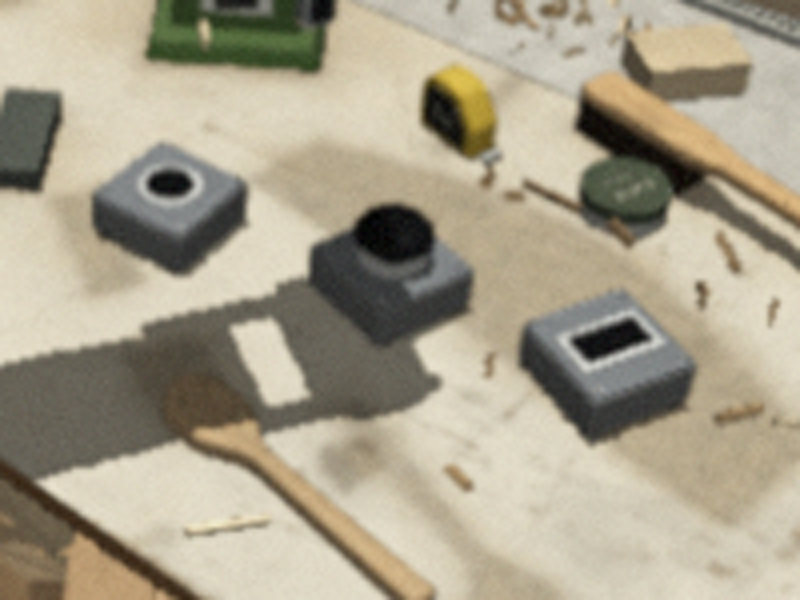

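The round button (170,183) and the bar (612,338) are both down, the mushroom (395,235) is still out, and nothing else has moved.

```bash
python3 -c "
from rig import *
print(finish_job())"
```

```text
the job is handed in; nothing more can be done
None
```

I pressed the wake button and then the start button fully home, left the stop box untouched, withdrew the hand and handed the job in; no verdict came back, but the last picture showed both buttons in and nothing else visibly moved.

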